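# Fit the adjustable wrench and tighten the mincer's hold-down nut

## Task

The mincer's hold-down nut has worked loose, and an adjustable wrench lies over it with its jaws open too wide. Press lightly on the wrench's worm and roll it towards the jaws until they just fit the nut, and only then swing the handle clockwise, seen from above, until the nut comes up firm against its stop, without forcing it. Leave the wrench flat on the nut, let go of it, and leave everything else on the table where it is.

Things in the scene. Friction and masses are not known exactly. Their poses are not given: they have to be found in the camera images.
- nut_top (a point): centre of the top of the brass hex nut: 30 mm across flats, 34.6 mm across corners, 14 mm tall, top 23 mm above the table; a steel stud of 18 mm diameter stands 4 mm out of it. It turns about the vertical through this point. This point's x axis turns with the nut and lies along two of its flats
- nut (a joint): turn of the nut in rad, growing clockwise seen from above (tightening); it starts near 0. Stiff: about 0.6 N m. It ends at a hard stop (fully tight) at 0.75
- mincer: white mincer, 0.34 m tall, on an 8 mm thick aluminium foot plate 240 mm wide, fixed. Origin on the table under the nut's axis, x along the plate towards the machine, whose face is 200 mm from the nut. The plate reaches 130 mm from the nut under the wrench's handle; the rest of the handle hangs free over the table
- wrench_mouth (a point): point of the adjustable wrench (dark steel, blue handle, 275 mm long, 0.7 kg, lying flat and loose) on the nut's axis when the nut sits against the fixed jaw; 8 mm above its underside (head 16 mm thick). x points out of the mouth, away from the handle, along the jaw faces; y from the fixed to the sliding jaw; z up. Fixed jaw's face at y = -15 mm, throat at x = -19 mm, jaws end at x = +17 mm
- jaw (a joint): sliding jaw: its play on the 30 mm nut in m (0: jaws 30 mm apart, the nut fits exactly; 0.006: 36 mm apart). It slides as the worm turns. It holds against the ordinary load of turning the nut, but forcing the handle against the stop makes it creep open
- worm_top (a point): top of the worm, a knurled brass roller of 20 mm diameter, 18 mm long, set in the wrench's head with its axis along the wrench's y. The point is the middle of its uppermost line, 22 mm above the wrench's underside and 6 mm proud of the head around it, 44 mm behind wrench_mouth (same axes). Press lightly on it with a shut fingertip; more than 30 N is too rough
- worm (a joint): turn of the worm in rad, growing as its top rolls towards the mouth (wrench's +x), which closes the jaws by 0.8 mm per rad (10 mm rolled). Rolling takes about 5 to 6 N of drag: a press of 8 to 14 N with the fingertip drawn along +x does it; lift, go back and repeat. Once the jaws are tight on the nut it stops turning, and the finger drags hard or slips
- wrench_handle (a point): middle of the wrench's handle, 190 mm behind wrench_mouth, half-way up; same axes. The handle is a bar 26 mm wide (y), 12 mm thick (z), running on to 258 mm behind wrench_mouth; its underside stands 10 mm above the table. Tightening swings it to the wrench's +y side. A sideways push here of about 4 N turns the nut; about 7 N shows it is at the stop, above 9 N is forcing it
- tray: aluminium baking tray 300 x 200 x 35 mm, leave alone; origin at the centre of its underside
- spare_nut_c (a point): spare brass nut lying in the tray, leave alone; its centre
- washer: steel washer, 56 mm, in the tray, leave alone; its underside's centre
- screwdriver: orange screwdriver lying in the tray, leave alone
- bowl: steel bowl 150 mm wide, leave alone; origin under its centre
- salt_jar: glass jar, blue cap, 68 mm wide, 100 mm tall, leave alone; origin under its centre
- mug: white mug, 80 mm wide, 90 mm tall, leave alone; origin under its centre

How it is judged (in metres and radians):
On the way, in this order (a step that is already met when the one before it is completed fails the run):
1. the jaws have been closed on the nut (less than 1.5 mm of play) before it is turned (value of joint jaw below 0.0015 m and value of joint nut below 0.25 rad and horizontal distance between wrench_mouth and nut_top below 0.006 m), for 0.2 s.
2. the nut is tight against its stop, turned by the wrench (value of joint nut above 0.69 rad and value of joint jaw below 0.002 m and horizontal distance between wrench_mouth and nut_top below 0.008 m), for 0.2 s.
At the end, for the whole second after the job is handed in: the nut is within 0.06 rad of its stop (joint above 0.69), the jaws still fit it with less than 2 mm of play, and the wrench lies flat on the plate (within 0.06 rad) with the nut in its mouth (within 8 mm) and at rest (all of step 2 and angle between wrench_mouth's own z axis and vertical below 0.06 rad and height (world z) of wrench_mouth below 0.022 m and velocity of joint nut between -0.05 and 0.05 rad/s); the robot touches nothing.
It fails at once if the jaws have 2 mm of play or more while the nut is past 0.25 rad: turned with loose jaws, or forced until they sprang open (value of joint nut above 0.25 rad and value of joint jaw above 0.002 m).
It fails at once if the robot bears on the worm with more than 30 N (contact force between any of the fingers, the arm and worm above 30 N).
It fails at once if a bystander is moved by more than 30 mm (distance of any of tray, spare_nut_c, washer, screwdriver, bowl, salt_jar, mug from where it was at the start of the episode above 0.03 m).
It also fails if it takes over 72 s, if anything falls off the work surface, if the arm or the gripper's body presses on something with over 40 N, if the wrist force passes 120 N, or if a joint passes its speed limit or range.

## Robot

A 6-joint arm with a two-finger parallel gripper is mounted at the origin on the work surface. World frame = base frame: x ahead of the robot, y to its left, z up, the work surface at z = 0. Lengths are in mm, angles in degrees, forces in N, time in s.
With the tool pointing down it reaches from about 350 to 850 mm from the base axis. Payload 8.1 kg.
Tool frame: the origin (TCP) lies at the centre of the arm's flange, where the gripper is bolted on; the fingertips stand 173 mm ahead of it and the grasp point (between the pads) lies 155 mm ahead of it; z points along the fingers, y is the line along which they close (so a half turn about z gives the same grasp; the last joint's range is limited). The gripper opens to 85 mm and grips with 20 to 120 N. Pads are 22 mm wide; open, the fingers measure 114 mm over their backs; the gripper's body (76 mm by 85 mm) begins 54 mm behind the grasp point. The pads swing forward as they close: fully open they stand 13 mm farther back than shut.
Start: joints at [71.769, 7.471, 85.268, -0, 87.261, -4.893], TCP at [138.4, 583.826, 404.692] pointing down, gripper open.
Joint ranges: [-169.43, 169.43], [-51.17, 129.36], [1.28, 143.12], [-76.62, 256.62], [0, 156.53], [-152.29, 152.29]. Speed limits (degrees/s): [136.94, 136.94, 159.86, 180, 180, 180].

## Interface

Orientations are given as [roll, pitch, yaw] about the fixed x, y, z axes, in that order (R = Rz(yaw) Ry(pitch) Rx(roll)).
In Python, from bench import * gives the robot as it stands.
- The arm moves only by the shell command python3 -m jog 'ROWS' [FORCE]. ROWS is text: rows parted by semicolons, each of 7 numbers parted by spaces: the shift along the tool's x, y, z scaled (see below), then the turn, a rotation vector about the tool's x, y, z scaled (see below), then the closure, from -1 (fully open) to 1 (shut). In form: tx ty tz wx wy wz hand; .... A call has 1 to 5 rows; each row shifts and turns the commanded pose from where the row before left it, along the tool's axes as they then stand; what a row does not reach is not made up. The controller multiplies each number of a shift by 0.1 m and each number of a turn by 60 degrees. A row lasts 1/8 s, in which the tool goes at most 62.5 mm and 10.7 degrees, less where a joint would pass 70% of its speed; a pose out of reach is approached as far as the arm can. A call with a number of a shift or a turn outside -1 to 1 is refused whole. A call with a gripper value outside its range is refused whole. The fingers move at their own pace and stop on an object; FORCE is the grip in N (left out, the last holds). Time passes only in rows, so rows that do not move let the fingers close. It gives the time, the measured TCP pose, the force, the opening and the grip force at its end, in the units of the state.
- sense(): the state, without advancing time (a new reading comes with each control period).
- snapshot(name): name is "side" or "top"; returns a dict with "img" (400x640x3 uint8, red, green, blue), "fx", "fy", "cx", "cy" (pixels), "dist" ([k1, k2, p1, p2, k3] as OpenCV has them; the pictures are not rectified), "extrinsics" (4x4, takes a point from camera to world coordinates). Camera axes: x right, y down, z forward; pixel columns grow to the right and rows downward; lengths in mm; the calibration is good to about 2 mm. A picture is of the moment at which its call begins. There is no depth.
- hand_in(): hands the job in; it is judged then, once.
The state is a dict: "time": time; "joint_pos": joint angles; "qd": joint speeds; "joint_efforts": joint torques, N m; "tool_pos": TCP position; "tcp_rot": TCP orientation; "ft_force": force on the tool from outside, world axes, zero at the start; "wrist_torque": the same for the moment, N m; "finger_gap": finger opening in mm; "grip_force": force on a finger pad.
Only numpy, scipy, OpenCV 4.12 (cv2) and the standard library are available. Lean on these libraries where they do the work, as an engineer would, in place of code of your own. Each camera call takes 0.05 s, during which the arm holds its last target. There are 200 camera calls.

## Working session

There is one attempt and no reset: what is moved stays moved. The work goes in short steps, Python scripts to look and compute and a shell command to move; the robot and the scene stay as the last step left them, time stands still between calls to the robot, and variables do not carry over. Pictures are saved under pics/ and viewed, at most 10 in all, crops included, and the job is handed in when it is done.

```bash
mkdir -p pics; python3 - <<'E'
from bench import *
import cv2, numpy as np
for n in ("top","side"):
    s=snapshot(n); np.savez(f"{n}0.npz",**{k:np.array(v) for k,v in s.items()})
    cv2.imwrite(f"pics/{n}0.png",s["img"][:,:,::-1])
    print(n,s["fx"],s["fy"],s["cx"],s["cy"],s["dist"],np.round(s["extrinsics"],3).tolist())
s=sense(); print(s)
E
```

```text
top 501.64402916181075 501.64402916181075 315.6438683647213 207.23735400994946 [-0.14441464  0.          0.          0.          0.        ] [[-0.009, -0.998, 0.065, 429.123], [-1.0, 0.01, 0.01, -118.218], [-0.01, -0.065, -0.998, 1599.501], [0.0, 0.0, 0.0, 1.0]]
side 380.4921175617812 380.4921175617812 323.2985348680275 202.41754865868214 [-0.03744338  0.          0.          0.          0.        ] [[0.932, -0.259, 0.255, 225.078], [-0.363, -0.659, 0.659, -882.393], [-0.002, -0.707, -0.707, 870.501], [0.0, 0.0, 0.0, 1.0]]
{'time': 0.1, 'joint_pos': array([ 7.17691375e+01,  7.51063092e+00,  8.53243019e+01, -8.98892783e-06,
        8.72628707e+01, -4.89359025e+00]), 'qd': array([ 0.00952123, -0.10795076, -0.20893912, -0.002549  ,  0.05534032,
        0.06625018]), 'joint_efforts': array([ 1.13994483e-03, -5.70955896e+01, -5.01935470e+01, -1.83817510e-04,
        8.33362690e-03, -3.73590950e-06]), 'tool_pos': array([138.3254654 , 583.61515945, 403.73856091]), 'tcp_rot': array([-1.79902552e+02, -8.33422389e-03,  1.66662721e+02]), 'ft_force': array([-0.55477277, -0.00514433,  0.04260897]), 'wrist_torque': array([0.03966044, 0.00722641, 0.03538068]), 'grip_force': 0.0, 'finger_gap': 85.48034173829026}
```

View pics/top0.png

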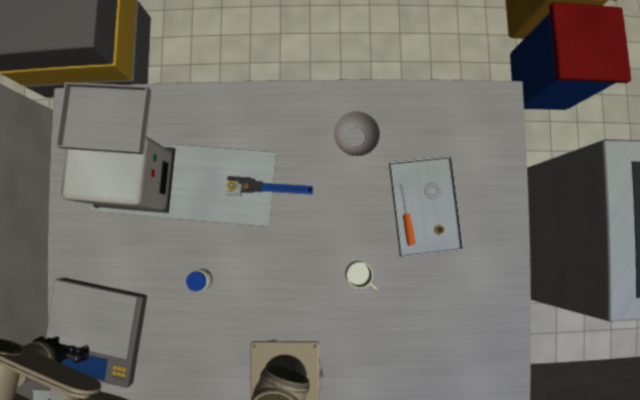

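View pics/side0.png

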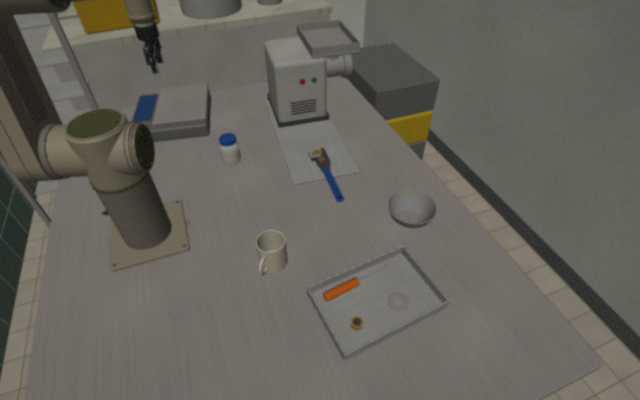

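The top view shows the nut at about (232,186), the worm near (247,186) and the blue handle running to (312,190). The side view shows the nut at about (318,154) and the handle end at (341,199). The tray, mug, jar and bowl are all clear of the wrench.

```bash
cat > h.py <<'E'
import numpy as np, cv2
def load(f): return dict(np.load(f))
def ray(s,px,z):
    K=np.array([[s["fx"],0,s["cx"]],[0,s["fy"],s["cy"]],[0,0,1.]])
    u=cv2.undistortPoints(np.array(px,float).reshape(-1,1,2),K,np.array(s["dist"],float)).reshape(-1,2)
    E=np.array(s["extrinsics"]); d=np.c_[u,np.ones(len(u))]@E[:3,:3].T; o=E[:3,3]
    return o+d*((z-o[2])/d[:,2])[:,None]
def proj(s,p):
    E=np.linalg.inv(np.array(s["extrinsics"])); r,_=cv2.Rodrigues(E[:3,:3])
    K=np.array([[s["fx"],0,s["cx"]],[0,s["fy"],s["cy"]],[0,0,1.]])
    return cv2.projectPoints(np.array(p,float).reshape(-1,1,3),r,E[:3,3],K,np.array(s["dist"],float))[0].reshape(-1,2)
def crop(s,c,w,h,k,name):
    x,y=int(c[0]-w/2),int(c[1]-h/2); i=s["img"][y:y+h,x:x+w,::-1]
    cv2.imwrite(name,cv2.resize(i,None,fx=k,fy=k,interpolation=cv2.INTER_CUBIC)); return x,y
def blue(s,box):
    x0,y0,x1,y1=box; hsv=cv2.cvtColor(s["img"][y0:y1,x0:x1],cv2.COLOR_RGB2HSV)
    m=cv2.inRange(hsv,(100,120,50),(130,255,255)); n,l,st,_=cv2.connectedComponentsWithStats(m)
    k=1+np.argmax(st[1:,4]); yy,xx=np.nonzero(l==k); return np.c_[xx+x0,yy+y0]
def axis(P):
    vx,vy,x,y=cv2.fitLine(P[:,:2].astype(np.float32),cv2.DIST_L2,0,.01,.01).ravel(); d=np.array([vx,vy]); c=P[:,:2].mean(0)
    t=(P[:,:2]-c)@d; return c,d,t.min(),t.max()
E
python3 - <<'E'
from h import *
t=load("top0.npz"); s=load("side0.npz")
for n,q,box in(("top",t,(220,170,330,205)),("side",s,(300,140,360,215))):
    B=blue(q,box); P=ray(q,B,20); c,d,a,b=axis(P)
    print(n,len(B),"mid",c,"dir",d,np.degrees(np.arctan2(d[1],d[0])),"ends",c+a*d,c+b*d, B.min(0),B.max(0))
print(t and ray(t,[(232,186),(247,186)],23), ray(s,[(318,154)],23))
x=crop(t,(262,187),110,50,7,"pics/tc.png"); y=crop(s,(328,172),60,75,7,"pics/sc.png"); print(x,y)
a=cv2.imread("pics/tc.png");b=cv2.imread("pics/sc.png")
c=np.zeros((525,790,3),np.uint8); a=cv2.resize(a,None,fx=.5,fy=.5,interpolation=cv2.INTER_AREA)
E
python3 - <<'E'
import sys; sys.path.insert(0,'.')
from h import *
t=load("top0.npz"); s=load("side0.npz")
a=cv2.resize(t["img"][165:210,220:262,::-1],None,fx=9,fy=9,interpolation=cv2.INTER_CUBIC)
b=cv2.resize(s["img"][140:185,305:347,::-1],None,fx=9,fy=9,interpolation=cv2.INTER_CUBIC)
cv2.imwrite("pics/both.png",np.hstack([a,b]))
E
```

```text
top 355 mid [593.14501052 -10.94016362] dir [0.071434   0.99744534] 85.90364 ends [587.36614516 -91.63146549] [598.75898062  67.44867719] [262 184] [312 193]
side 219 mid [591.59982258 -19.87005314] dir [0.07547414 0.99714774] 85.67153 ends [ 585.5141379  -100.27277745] [598.12745931  66.3716443 ] [323 168] [342 200]
[[601.62858974 162.33193891  23.        ]
 [601.05315713 114.31219306  23.        ]] [[602.59514041 144.33803872  23.        ]]
(207, 162) (298, 134)
```

View pics/both.png

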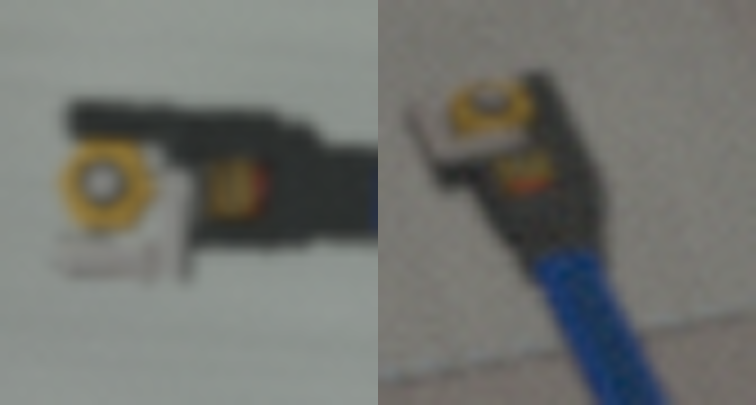

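Crop: in the top view the stud is at (231.4,185.3) and the worm at (246.4,185.8), with the fixed jaw on the world +x side. In the side view the stud is at (317.1,151.1) and the worm at about (321.5,159).

```bash
python3 - <<'E'
from h import *
t=load("top0.npz"); s=load("side0.npz")
print(ray(t,[(231.4,185.3)],27),ray(s,[(317.1,151.1)],27))
print(ray(t,[(246.4,185.8)],30),ray(s,[(321.5,159)],30))
from scipy.spatial.transform import Rotation as R
d=np.array([.0734,.9973]);
from bench import sense
q=sense(); print(R.from_euler('xyz',q["tcp_rot"],degrees=True).as_matrix().round(3))
E
```

```text
[[603.44539098 163.54990756  27.        ]] [[603.81023606 156.62970854  27.        ]]
[[600.94737781 115.18888073  30.        ]] [[600.84454958 104.60034745  30.        ]]
[[-0.973  0.231 -0.001]
 [ 0.231  0.973 -0.002]
 [ 0.    -0.002 -1.   ]]
```

```bash
python3 -m jog '0 0 0 0 0 .1685 1; 0 0 0 0 0 .1685 1; 0 0 0 0 0 .1685 1; 0 0 0 0 0 .1685 1; 0 0 0 0 0 .1685 1' 40
python3 -m jog '0 0 0 0 0 .1685 1; 0 0 0 0 0 .1685 1; 0 0 0 0 0 .1685 1; 0 0 0 0 0 0 1; 0 0 0 0 0 0 1'
python3 -m jog '-.4 .4 0 0 0 0 1; -.4 .4 0 0 0 0 1; -.4 .4 0 0 0 0 1; -.4 .4 0 0 0 0 1; -.4 .4 0 0 0 0 1'
python3 -m jog '-.4 .4 0 0 0 0 1; -.4 .4 0 0 0 0 1; -.4 .4 0 0 0 0 1; -.4 .4 0 0 0 0 1; -.4 .4 0 0 0 0 1'
python3 -m jog '-.31 .5 0 0 0 0 1; 0 .45 .3 0 0 0 1; 0 0 .3 0 0 0 1; 0 0 .3 0 0 0 1; 0 0 0 0 0 0 1'
```

```text
time: 0.72
tool_pos: [138.4, 583.7, 404.0]
tcp_rot: [-180.0, 0.0, 115.8]
ft_force: [0.0, 0.2, 0.5]
finger_gap: 0.0
grip_force: 0.0
time: 1.35
tool_pos: [138.4, 583.8, 404.4]
tcp_rot: [-180.0, 0.0, 86.0]
ft_force: [0.6, -0.3, -0.2]
finger_gap: 0.0
grip_force: 0.0
time: 1.98
tool_pos: [324.0, 368.2, 404.8]
tcp_rot: [180.0, -0.0, 86.0]
ft_force: [0.4, -0.3, 1.5]
finger_gap: 0.1
grip_force: 0.0
time: 2.6
tool_pos: [508.9, 153.9, 404.9]
tcp_rot: [180.0, -0.0, 86.0]
ft_force: [0.4, -0.2, 0.2]
finger_gap: 0.3
grip_force: 0.0
time: 3.22
tool_pos: [599.2, 117.4, 311.2]
tcp_rot: [-179.6, 0.1, 85.9]
ft_force: [-0.4, 0.7, 0.8]
finger_gap: -0.4
grip_force: 0.0
```

```bash
python3 -m jog '0 0 .35 0 0 0 1; 0 0 .25 0 0 0 1; 0 0 .1 0 0 0 1; 0 0 0 0 0 0 1; 0 0 0 0 0 0 1'
python3 - <<'E'
from bench import *; from h import *
s=snapshot("side"); t=snapshot("top"); q=sense(); p=q["tool_pos"]; print(p,q["tcp_rot"],q["ft_force"])
tip=p-[0,0,173]; print("tip px",proj(s,[tip]),proj(t,[tip]))
a=cv2.resize(s["img"][130:185,295:350,::-1],None,fx=10,fy=10,interpolation=cv2.INTER_CUBIC)
cv2.imwrite("pics/h1.png",a)
E
```

```text
time: 3.85
tool_pos: [601.1, 117.7, 246.7]
tcp_rot: [179.8, -0.0, 85.8]
ft_force: [0.7, 0.1, 0.5]
finger_gap: 0.1
grip_force: 0.0
[601.03058505 117.66642912 246.4117242 ] [ 1.79856056e+02 -2.63359000e-02  8.57952709e+01] [ 0.30401311 -0.13409013  0.37473781]
tip px [[320.12285335 146.94989048]] [[243.51589077 184.26906216]]
```

View pics/h1.png

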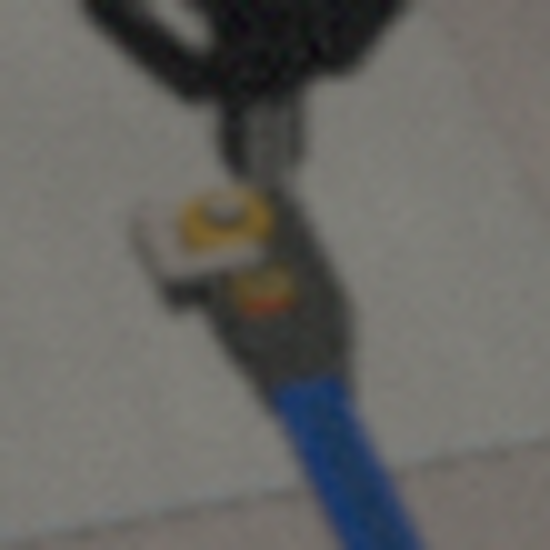

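The tip shows at crop (262,183) and the worm at crop (264,290), so the tip is roughly in line with the worm. Next I back up along -x of the wrench and descend in small steps until touch.

```bash
python3 -m jog '-.11 0 .2 0 0 0 1; 0 0 .15 0 0 0 1; 0 0 .02 0 0 0 1; 0 0 0 0 0 0 1; 0 0 0 0 0 0 1'
python3 -m jog '0 0 .01 0 0 0 1; 0 0 .01 0 0 0 1;0 0 .01 0 0 0 1;0 0 0 0 0 0 1;0 0 0 0 0 0 1'
```

```text
time: 4.58
tool_pos: [599.9, 106.8, 208.2]
tcp_rot: [179.9, -0.0, 85.8]
ft_force: [-0.1, -0.8, 0.2]
finger_gap: 0.2
grip_force: 0.0
time: 5.2
tool_pos: [599.6, 106.6, 204.7]
tcp_rot: [180.0, 0.0, 85.8]
ft_force: [0.1, -0.2, 0.1]
finger_gap: -0.4
grip_force: 0.0
```

```bash
for i in 1 ; do python3 -m jog '0 0 .005 0 0 0 1; 0 0 .005 0 0 0 1; 0 0 0 0 0 0 1' | egrep 'pos|ft'; python3 -m jog '0 0 .005 0 0 0 1; 0 0 0 0 0 0 1' | egrep 'pos|ft';  python3 -m jog '0 0 .005 0 0 0 1; 0 0 0 0 0 0 1' | egrep 'pos|ft'; done
```

```text
tool_pos: [599.5, 106.6, 203.6]
ft_force: [-0.2, -0.2, 0.2]
tool_pos: [599.5, 106.6, 203.2]
ft_force: [-0.4, -0.3, -0.0]
tool_pos: [599.5, 106.6, 202.6]
ft_force: [0.4, 0.4, 0.1]
```

```bash
python3 -m jog '0 0 .005 0 0 0 1; 0 0 0 0 0 0 1' | egrep 'pos|ft'; python3 -m jog '0 0 .005 0 0 0 1; 0 0 0 0 0 0 1' | egrep 'pos|ft';  python3 -m jog '0 0 .005 0 0 0 1; 0 0 0 0 0 0 1' | egrep 'pos|ft'
```

```text
tool_pos: [599.5, 106.6, 202.2]
ft_force: [-0.3, 1.1, 0.2]
tool_pos: [599.6, 106.6, 201.7]
ft_force: [0.8, 0.8, 0.6]
tool_pos: [599.6, 106.7, 201.4]
ft_force: [-1.5, -0.5, 2.7]
```

```bash
python3 -m jog '0 0 .005 0 0 0 1; 0 0 0 0 0 0 1' | egrep 'pos|ft'; python3 -m jog '0 0 .005 0 0 0 1; 0 0 0 0 0 0 1' | egrep 'pos|ft'
```

```text
tool_pos: [599.7, 106.7, 201.3]
ft_force: [-2.5, -0.3, 5.9]
tool_pos: [599.7, 106.7, 201.2]
ft_force: [-4.4, -0.5, 9.3]
```

```bash
python3 -m jog '0.02 0 .002 0 0 0 1; 0.02 0 0 0 0 0 1' | egrep 'pos|ft'; python3 -m jog '0.02 0 0 0 0 0 1; .02 0 0 0 0 0 1' | egrep 'pos|ft'
```

```text
tool_pos: [600.2, 109.2, 201.2]
ft_force: [-3.5, -9.5, 10.2]
tool_pos: [600.8, 112.6, 201.6]
ft_force: [-6.2, -13.1, 17.6]
```

```bash
python3 -m jog '0 0 -.06 0 0 0 1; 0.05 0 0 0 0 0 1; 0 0 .03 0 0 0 1;0 0 0 0 0 0 1' | egrep 'pos|ft'; for i in 1; do python3 -m jog '0 0 .005 0 0 0 1; 0 0 0 0 0 0 1' | egrep 'pos|ft';python3 -m jog '0 0 .005 0 0 0 1; 0 0 0 0 0 0 1' | egrep 'pos|ft'; python3 -m jog '0 0 .005 0 0 0 1; 0 0 0 0 0 0 1' | egrep 'pos|ft'; done
```

```text
tool_pos: [600.6, 120.3, 203.3]
ft_force: [-1.8, 1.5, 6.2]
tool_pos: [600.7, 120.3, 203.2]
ft_force: [-3.4, 0.9, 8.5]
tool_pos: [600.7, 120.3, 203.2]
ft_force: [-5.2, 1.8, 11.7]
tool_pos: [600.8, 120.3, 203.1]
ft_force: [-6.8, 1.3, 15.7]
```

```bash
python3 -m jog '0 0 -.006 0 0 0 1; 0.02 0 0 0 0 0 1; .02 0 0 0 0 0 1' | egrep 'pos|ft'; python3 -m jog '0.02 0 0 0 0 0 1; .02 0 0 0 0 0 1' | egrep 'pos|ft'
```

```text
tool_pos: [601.0, 123.2, 203.1]
ft_force: [-6.0, -5.1, 13.5]
tool_pos: [601.3, 127.1, 203.1]
ft_force: [-4.6, -6.5, 13.1]
```

```bash
python3 -m jog '0.02 0 0 0 0 0 1; 0 0 0 0 0 0 1' | egrep 'pos|ft'; python3 -m jog '0.02 0 0 0 0 0 1; 0 0 0 0 0 0 1' | egrep 'pos|ft'; python3 - <<'E'
from bench import *; from h import *
s=snapshot("side"); cv2.imwrite("pics/h2.png",cv2.resize(s["img"][135:180,300:345,::-1],None,fx=12,fy=12,interpolation=cv2.INTER_CUBIC))
E
```

```text
tool_pos: [601.5, 129.3, 203.1]
ft_force: [-5.1, -5.4, 13.4]
tool_pos: [601.7, 131.3, 203.1]
ft_force: [-5.8, -3.7, 12.6]
```

View pics/h2.png

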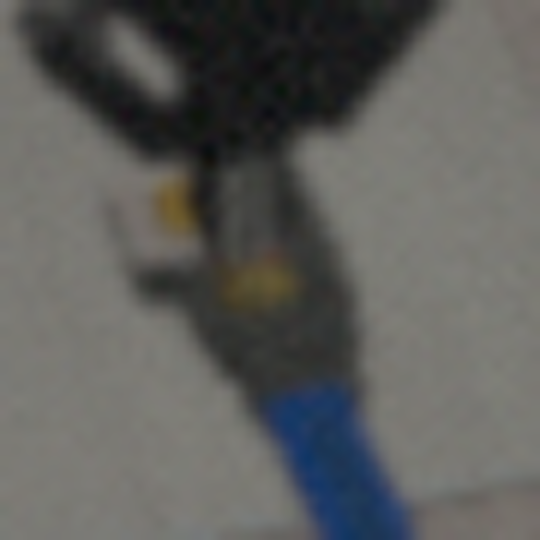

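The red mark on the worm (top edge, crop (235,275)) has rolled towards the mouth, and the tip's rear edge still sits on the worm. Now I repeat strokes from y≈116 to 131.

```bash
python3 -m jog '0 0 -.04 0 0 0 1; -.15 0 0 0 0 0 1; 0 0 .03 0 0 0 1; 0 0 .01 0 0 0 1; 0 0 0 0 0 0 1' | egrep 'pos|ft'; python3 -m jog '.025 0 0 0 0 0 1; .025 0 0 0 0 0 1; .025 0 0 0 0 0 1' | egrep 'pos|ft'; python3 -m jog '.025 0 0 0 0 0 1; .025 0 0 0 0 0 1; .025 0 0 0 0 0 1' | egrep 'pos|ft'
```

```text
tool_pos: [600.4, 115.6, 202.9]
ft_force: [-5.6, -6.4, 12.6]
tool_pos: [601.0, 123.1, 203.2]
ft_force: [-5.1, -5.6, 13.1]
tool_pos: [601.6, 130.6, 203.1]
ft_force: [-4.7, -5.0, 12.8]
```

```bash
python3 -m jog '0 0 -.04 0 0 0 1; -.15 0 0 0 0 0 1; 0 0 .03 0 0 0 1; 0 0 .01 0 0 0 1; 0 0 0 0 0 0 1' | egrep 'pos|ft'; python3 -m jog '.025 0 0 0 0 0 1; .025 0 0 0 0 0 1; .025 0 0 0 0 0 1' | egrep 'pos|ft'; python3 -m jog '.025 0 0 0 0 0 1; .025 0 0 0 0 0 1; .025 0 0 0 0 0 1' | egrep 'pos|ft'
```

```text
tool_pos: [600.5, 115.4, 202.9]
ft_force: [-6.1, -7.2, 10.9]
tool_pos: [601.0, 123.1, 203.1]
ft_force: [-5.1, -5.9, 13.2]
tool_pos: [601.7, 130.5, 203.2]
ft_force: [-4.7, -6.1, 12.8]
```

```bash
python3 -m jog '0 0 -.04 0 0 0 1; -.15 0 0 0 0 0 1; 0 0 .03 0 0 0 1; 0 0 .01 0 0 0 1; 0 0 0 0 0 0 1' | egrep 'pos|ft'; python3 -m jog '.025 0 0 0 0 0 1; .025 0 0 0 0 0 1; .025 0 0 0 0 0 1' | egrep 'pos|ft'; python3 -m jog '.025 0 0 0 0 0 1; .025 0 0 0 0 0 1; .025 0 0 0 0 0 1' | egrep 'time|pos|ft'
```

```text
tool_pos: [600.5, 115.4, 203.0]
ft_force: [-5.1, -7.4, 11.5]
tool_pos: [601.0, 122.9, 203.1]
ft_force: [-6.1, -6.7, 13.4]
time: 14.38
tool_pos: [601.5, 130.4, 203.1]
ft_force: [-6.7, -7.0, 14.4]
```

```bash
python3 -m jog '0 0 -.04 0 0 0 1; -.15 0 0 0 0 0 1; 0 0 .03 0 0 0 1; 0 0 .01 0 0 0 1; 0 0 0 0 0 0 1' | egrep 'pos|ft'; python3 -m jog '.025 0 0 0 0 0 1; .025 0 0 0 0 0 1' | egrep 'pos|ft'; python3 -m jog '.025 0 0 0 0 0 1; .025 0 0 0 0 0 1' | egrep 'pos|ft'
```

```text
tool_pos: [600.5, 115.4, 202.9]
ft_force: [-4.7, -6.5, 11.1]
tool_pos: [600.8, 120.4, 203.1]
ft_force: [-6.6, -6.4, 14.9]
tool_pos: [601.1, 125.4, 203.1]
ft_force: [-7.6, -7.5, 15.0]
```

```bash
python3 -m jog '0 0 -.5 0 0 0 1; 0 0 -.4 0 0 0 1; -.5 .15 0 0 0 0 1; -.5 .15 0 0 0 0 1; -.47 .15 0 0 0 0 1' | egrep 'pos|ft'; python3 -m jog '0 0 0 0 0 0 1;0 0 0 0 0 0 1' | egrep 'pos|ft'
python3 - <<'E'
from bench import *; from h import *
t=snapshot("top"); s=snapshot("side"); 
a=cv2.resize(t["img"][165:205,220:260,::-1],None,fx=10,fy=10,interpolation=cv2.INTER_CUBIC)
b=cv2.resize(s["img"][140:180,300:340,::-1],None,fx=10,fy=10,interpolation=cv2.INTER_CUBIC)
cv2.imwrite("pics/h3.png",np.hstack([a,b]))
B=blue(t,(220,170,330,215)); P=ray(t,B,20); c,d,x,y=axis(P); print(c,d,c+x*d,c+y*d,len(B))
B=blue(s,(300,140,360,215)); P=ray(s,B,20); c,d,x,y=axis(P); print(c,d,c+x*d,c+y*d,len(B))
E
```

```text
tool_pos: [635.1, -25.0, 291.6]
ft_force: [-0.1, -0.7, 0.1]
tool_pos: [634.8, -23.3, 291.4]
ft_force: [-0.4, 0.7, -0.4]
[599.52910219  29.91755694] [0.06674826 0.99776983] [595.81100862 -25.66144274] [602.24927174  70.57933689] 173
[597.43224403 -15.57133728] [0.04166453 0.9991317 ] [594.10197914 -95.4323817 ] [601.0144781   70.33202616] 218
```

View pics/h3.png

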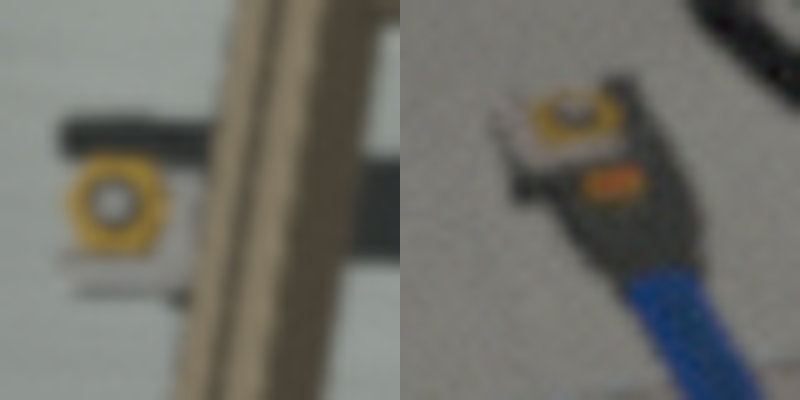

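The top view shows the jaws now close to the nut (fixed jaw edge at crop y≈155, sliding jaw at y≈253). The red mark on the worm is mid-worm in the side view at crop (615,182). It is not certain that they are tight, so I go back for more strokes.

```bash
python3 -m jog '.46 -.15 0 0 0 0 1; .46 -.15 0 0 0 0 1; .45 -.15 .3 0 0 0 1; 0 0 .5 0 0 0 1; 0 0 0 0 0 0 1' | egrep 'pos|ft'; python3 -m jog '0 0 .07 0 0 0 1; 0 0 .01 0 0 0 1; 0 0 0 0 0 0 1' | egrep 'pos|ft'
```

```text
tool_pos: [597.0, 118.1, 207.4]
ft_force: [-0.6, 0.1, 0.1]
tool_pos: [601.1, 116.2, 205.7]
ft_force: [0.1, -0.6, -0.5]
```

```bash
python3 -m jog '0 0 .015 0 0 0 1; 0 0 0 0 0 0 1; 0 0 0 0 0 0 1' | egrep 'pos|ft'; python3 -m jog '0 0 .01 0 0 0 1; 0 0 0 0 0 0 1' | egrep 'pos|ft'; python3 -m jog '0 0 .005 0 0 0 1; 0 0 0 0 0 0 1' | egrep 'pos|ft'
```

```text
tool_pos: [600.8, 116.4, 203.4]
ft_force: [1.8, -0.8, 3.8]
tool_pos: [600.9, 116.5, 203.1]
ft_force: [-1.1, -2.2, 10.5]
tool_pos: [601.0, 116.5, 203.1]
ft_force: [-3.4, -2.2, 14.1]
```

```bash
python3 -m jog '.02 0 -.001 0 0 0 1; .02 0 0 0 0 0 1' | egrep 'pos|ft'; python3 -m jog '.02 0 0 0 0 0 1; .02 0 0 0 0 0 1' | egrep 'pos|ft';  python3 -m jog '.02 0 0 0 0 0 1; .02 0 0 0 0 0 1' | egrep 'pos|ft'; python3 - <<'E'
from bench import *; from h import *
s=snapshot("side"); cv2.imwrite("pics/h4.png",cv2.resize(s["img"][140:180,300:340,::-1],None,fx=10,fy=10,interpolation=cv2.INTER_CUBIC))
E
```

```text
tool_pos: [601.2, 119.7, 203.2]
ft_force: [-4.9, -7.1, 15.7]
tool_pos: [601.4, 123.6, 203.1]
ft_force: [-5.6, -8.3, 17.0]
tool_pos: [601.6, 127.4, 203.1]
ft_force: [-6.5, -9.6, 17.6]
```

View pics/h4.png

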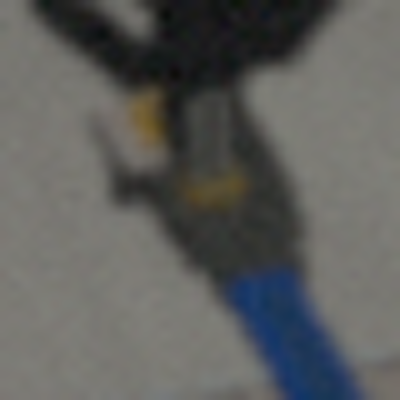

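```bash
python3 -m jog '0 0 -.044 0 0 0 1; -.13 0 0 0 0 0 1; 0 0 .03 0 0 0 1; 0 0 .01 0 0 0 1; 0 0 0 0 0 0 1' | egrep 'pos|ft'; python3 -m jog '.02 0 0 0 0 0 1; .02 0 0 0 0 0 1' | egrep 'pos|ft'; python3 -m jog '.02 0 0 0 0 0 1; .02 0 0 0 0 0 1' | egrep 'pos|ft';  python3 -m jog '.02 0 0 0 0 0 1; .02 0 0 0 0 0 1' | egrep 'pos|ft'
```

```text
tool_pos: [600.4, 114.6, 202.7]
ft_force: [-5.6, -6.6, 14.3]
tool_pos: [600.6, 117.7, 203.0]
ft_force: [-9.4, -11.6, 20.1]
tool_pos: [600.8, 121.8, 203.0]
ft_force: [-10.8, -11.4, 19.4]
tool_pos: [601.0, 125.6, 203.0]
ft_force: [-11.9, -12.8, 20.7]
```

The finger now drags hard (about 12 N at 20 N, well above the 5–6 N rolling drag). About 80 mm has been rolled in total, so the jaws are tight. Next I lift and go beside the handle on its +x side.

```bash
python3 -m jog '0 0 -.5 0 0 0 1; 0 0 -.4 0 0 0 1; -.5 .15 0 0 0 0 1; -.5 .15 0 0 0 0 1; -.47 .15 0 0 0 0 1' | egrep 'time|pos|ft'; python3 -m jog '0 0 0 0 0 0 1;0 0 0 0 0 0 1' | egrep 'pos|ft'
python3 - <<'E'
from bench import *; from h import *
t=snapshot("top"); s=snapshot("side"); 
a=cv2.resize(t["img"][165:205,220:260,::-1],None,fx=10,fy=10,interpolation=cv2.INTER_CUBIC)
b=cv2.resize(s["img"][140:180,300:340,::-1],None,fx=10,fy=10,interpolation=cv2.INTER_CUBIC)
cv2.imwrite("pics/h5.png",np.hstack([a,b]))
B=blue(t,(220,170,330,215)); P=ray(t,B,20); c,d,x,y=axis(P); print(c,d,c+x*d,c+y*d,len(B))
B=blue(s,(300,140,360,215)); P=ray(s,B,20); c,d,x,y=axis(P); print(c,d,c+x*d,c+y*d,len(B))
E
```

```text
time: 21.15
tool_pos: [635.1, -23.8, 291.0]
ft_force: [1.8, 0.5, -0.8]
tool_pos: [634.9, -22.3, 290.8]
ft_force: [-0.3, 0.5, 0.1]
[598.80360137  29.22063269] [0.09253663 0.9957093 ] [593.78498903 -24.78045939] [602.66352949  70.75409245] 179
[596.89322515 -15.85394039] [0.04124242 0.99914914] [593.56643543 -96.44958325] [600.40472706  69.21658606] 213
```

View pics/h5.png

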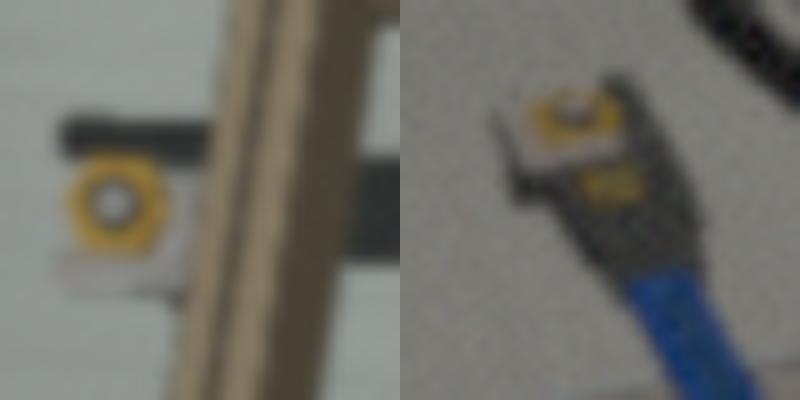

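Both jaws lie against the nut, with no gap visible at crop y≈155 and 252, and the last worm stroke left the head in place. I lower beside the handle and approach it.

```bash
python3 -m jog '0 0 .5 0 0 0 1; 0 0 .4 0 0 0 1; 0 0 .13 0 0 0 1; 0 0 0 0 0 0 1; 0 0 0 0 0 0 1' | egrep 'pos|ft'; python3 -m jog '0 -.03 0 0 0 0 1; 0 -.03 0 0 0 0 1; 0 -.01 0 0 0 0 1; 0 0 0 0 0 0 1' | egrep 'pos|rot|ft'; python3 -m jog '0 -.01 0 0 0 0 1; 0 -.01 0 0 0 0 1; 0 0 0 0 0 0 1' | egrep 'pos|ft'
```

```text
tool_pos: [636.3, -22.1, 190.9]
ft_force: [0.4, 0.0, 1.1]
tool_pos: [628.1, -21.9, 188.7]
tcp_rot: [180.0, -0.0, 85.8]
ft_force: [1.4, -0.2, 0.6]
tool_pos: [626.1, -21.7, 188.5]
ft_force: [-0.8, -0.4, 0.0]
```

```bash
for i in 1; do python3 -m jog '0 -.01 0 0 0 0 1; 0 -.01 0 0 0 0 1; 0 0 0 0 0 0 1' | egrep 'pos|ft'; python3 -m jog '0 -.01 0 0 0 0 1; 0 -.01 0 0 0 0 1; 0 0 0 0 0 0 1' | egrep 'pos|ft'; python3 -m jog '0 -.01 0 0 0 0 1; 0 -.01 0 0 0 0 1; 0 0 0 0 0 0 1' | egrep 'pos|ft'; done
```

```text
tool_pos: [624.1, -21.5, 188.6]
ft_force: [-0.6, -0.1, -0.2]
tool_pos: [622.2, -21.4, 188.8]
ft_force: [-0.2, -0.2, 0.3]
tool_pos: [620.2, -21.3, 188.8]
ft_force: [0.3, 0.1, 2.4]
```

```bash
for i in 1; do python3 -m jog '0 -.01 0 0 0 0 1; 0 -.01 0 0 0 0 1; 0 0 0 0 0 0 1' | egrep 'pos|ft'; python3 -m jog '0 -.01 0 0 0 0 1; 0 -.01 0 0 0 0 1; 0 0 0 0 0 0 1' | egrep 'pos|ft'; done
```

```text
tool_pos: [618.3, -21.1, 188.8]
ft_force: [1.9, -0.2, 2.4]
tool_pos: [616.4, -21.1, 188.8]
ft_force: [3.9, -1.3, 1.6]
```

```bash
python3 -m jog '0 -.03 0 0 0 .0155 1; 0 -.03 0 0 0 .0155 1; 0 -.03 0 0 0 .0155 1' | egrep 'pos|ft|rot'; python3 -m jog '0 -.03 0 0 0 .0155 1; 0 -.03 0 0 0 .0155 1; 0 -.03 0 0 0 .0155 1' | egrep 'pos|ft|rot'
```

```text
tool_pos: [607.3, -20.9, 188.8]
tcp_rot: [179.9, 0.1, 82.9]
ft_force: [4.6, -5.3, -0.1]
tool_pos: [598.4, -19.7, 188.8]
tcp_rot: [179.9, 0.1, 80.1]
ft_force: [4.1, -5.8, 0.9]
```

```bash
python3 -m jog '-.01 -.03 0 0 0 .0155 1; -.006 -.03 0 0 0 .0155 1; -.0045 -.03 0 0 0 .0155 1' | egrep 'pos|ft|rot'; python3 -m jog '-.0045 -.03 0 0 0 .0155 1; -.0045 -.03 0 0 0 .0155 1; -.0045 -.03 0 0 0 .0155 1' | egrep 'pos|ft|rot'; python3 - <<'E'
from bench import *; from h import *
t=snapshot("top"); s=snapshot("side")
B=blue(s,(280,140,360,225)); P=ray(s,B,20); c,d,x,y=axis(P); print(c,d,c+x*d,c+y*d,len(B))
E
```

```text
tool_pos: [589.2, -19.4, 188.8]
tcp_rot: [179.9, 0.0, 77.3]
ft_force: [4.9, -1.6, 0.7]
tool_pos: [580.1, -18.5, 188.8]
tcp_rot: [180.0, -0.0, 74.6]
ft_force: [4.8, -1.6, 1.4]
[555.38518304 -35.39628368] [0.23182122 0.9727584 ] [542.66995737 -88.75137567] [569.02761369  21.84950659] 154
```

```bash
for i in 1; do python3 -m jog '-.0045 -.03 0 0 0 .0155 1; -.0045 -.03 0 0 0 .0155 1; -.0045 -.03 0 0 0 .0155 1; -.0045 -.03 0 0 0 .0155 1; -.0045 -.03 0 0 0 .0155 1' | egrep 'pos|ft|rot'; python3 -m jog '-.0045 -.03 0 0 0 .0155 1; -.0045 -.03 0 0 0 .0155 1; -.0045 -.03 0 0 0 .0155 1; -.0045 -.03 0 0 0 .0155 1; -.0045 -.03 0 0 0 .0155 1' | egrep 'pos|ft|rot'; python3 -m jog '-.0045 -.03 0 0 0 .0155 1; -.0045 -.03 0 0 0 .0155 1; -.0045 -.03 0 0 0 .0155 1; -.0045 -.03 0 0 0 .0155 1; -.0045 -.03 0 0 0 .0155 1' | egrep 'pos|ft|rot'; done; python3 - <<'E'
from bench import *; from h import *
s=snapshot("side")
B=blue(s,(270,140,360,225)); P=ray(s,B,20); c,d,x,y=axis(P); print(c,d,c+x*d,c+y*d,len(B),np.degrees(np.arctan2(d[1],d[0])))
E
```

```text
tool_pos: [565.1, -16.0, 188.7]
tcp_rot: [180.0, -0.0, 69.9]
ft_force: [4.1, -0.2, 0.5]
tool_pos: [550.4, -12.2, 188.8]
tcp_rot: [180.0, -0.1, 65.3]
ft_force: [5.8, 2.0, 0.5]
tool_pos: [536.0, -7.6, 188.8]
tcp_rot: [180.0, -0.1, 60.6]
ft_force: [6.0, 1.4, 0.3]
[506.44425433 -24.47785604] [0.41399696 0.91027826] [487.44079188 -66.26183085] [533.20901622  34.37132157] 127 65.54383
```

```bash
for i in 1; do python3 -m jog '.01 -.03 0 0 0 .0155 1; 0 -.03 0 0 0 .0155 1; -.003 -.03 0 0 0 .0155 1; -.003 -.03 0 0 0 .0155 1; -.003 -.03 0 0 0 .0155 1' | egrep 'pos|ft|rot'; python3 -m jog '-.003 -.03 0 0 0 .0155 1; -.003 -.03 0 0 0 .0155 1; -.003 -.03 0 0 0 .0155 1; -.003 -.03 0 0 0 .0155 1; -.003 -.02 0 0 0 .01 1' | egrep 'pos|ft|rot'; done; python3 - <<'E'
from bench import *; import numpy as np
from scipy.spatial.transform import Rotation as R
q=sense(); v=q["tool_pos"][:2]-[604,164]; print(np.degrees(np.arctan2(v[1],v[0])), R.from_euler('xyz',q["tcp_rot"],degrees=True).inv().apply(q["ft_force"]),q["time"])
E
```

```text
tool_pos: [522.9, -0.9, 188.7]
tcp_rot: [180.0, 0.1, 56.0]
ft_force: [2.7, -7.1, 2.9]
tool_pos: [510.5, 5.9, 188.7]
tcp_rot: [180.0, 0.1, 51.7]
ft_force: [1.8, -8.6, 2.8]
-120.59069613164488 [-5.62447539  6.68525402 -2.75543925] 29.65
```

```bash
cat > f.py <<'E'
from bench import *; import numpy as np
from scipy.spatial.transform import Rotation as R
q=sense(); v=q["tool_pos"][:2]-[604,164]; print(q["time"],q["tool_pos"].round(1),"turn",(-85.4-np.degrees(np.arctan2(v[1],v[0])))*np.pi/180, R.from_euler('xyz',q["tcp_rot"],degrees=True).inv().apply(q["ft_force"]).round(1))
E
python3 -m jog '-.01 0 0 0 0 0 1; 0 0 0 0 0 0 1' >/dev/null; python3 f.py; python3 -m jog '-.004 -.015 0 0 0 .0078 1; -.004 -.015 0 0 0 .0078 1; 0 0 0 0 0 0 1'>/dev/null; python3 f.py;  python3 -m jog '-.004 -.015 0 0 0 .0078 1; -.004 -.015 0 0 0 .0078 1; 0 0 0 0 0 0 1'>/dev/null; python3 f.py
```

```text
29.9 [510.1   5.7 188.7] turn 0.6154653031473605 [-2.1  4.8 -2.4]
30.275 [507.4   7.2 188.7] turn 0.6324825522210192 [ 1.1  4.6 -2.1]
30.65 [504.6   8.7 188.8] turn 0.6493297666761886 [ 1.7  4.1 -2. ]
```

```bash
python3 -m jog '-.003 -.015 0 0 0 .0078 1; -.003 -.015 0 0 0 .0078 1; 0 0 0 0 0 0 1'>/dev/null; python3 f.py;  python3 -m jog '-.003 -.015 0 0 0 .0078 1; -.003 -.015 0 0 0 .0078 1; 0 0 0 0 0 0 1'>/dev/null; python3 f.py; python3 -m jog '-.003 -.01 0 0 0 .0052 1; 0 0 0 0 0 0 1'>/dev/null; python3 f.py
```

```text
31.025 [502.   10.3 188.7] turn 0.6661045532392967 [3.7 5.  0.1]
31.4 [499.4  11.8 188.8] turn 0.6825778779164343 [ 3.3  3.2 -1.6]
31.65 [498.5  12.2 188.8] turn 0.687947074649629 [ 3.2  4.7 -0.9]
```

```bash
python3 -m jog '0 -.01 0 0 0 .0052 1; -.002 -.01 0 0 0 .0052 1; 0 0 0 0 0 0 1'>/dev/null; python3 f.py;  python3 -m jog '-.002 -.01 0 0 0 .0052 1; 0 0 0 0 0 0 1'>/dev/null; python3 f.py; python3 -m jog '-.002 -.01 0 0 0 .0052 1; 0 0 0 0 0 0 1'>/dev/null; python3 f.py; python3 -m jog '-.002 -.01 0 0 0 .0052 1; 0 0 0 0 0 0 1'>/dev/null; python3 f.py
```

```text
32.025 [496.8  13.4 188.8] turn 0.6986154718233735 [ 2.8  5.  -0.5]
32.275 [496.   14.  188.8] turn 0.7041262826569487 [ 3.3  5.  -1.8]
32.525 [495.1  14.5 188.8] turn 0.7096664204018793 [ 3.5  4.3 -1. ]
32.775 [494.3  15.1 188.8] turn 0.7150444383367699 [ 3.3  4.7 -1. ]
```

```bash
python3 -m jog '-.001 -.007 0 0 0 .0036 1; 0 0 0 0 0 0 1'>/dev/null; python3 f.py;  python3 -m jog '-.001 -.007 0 0 0 .0036 1; 0 0 0 0 0 0 1'>/dev/null; python3 f.py; python3 -m jog '-.001 -.007 0 0 0 .0036 1; 0 0 0 0 0 0 1'>/dev/null; python3 f.py
```

```text
33.025 [493.7  15.5 188.8] turn 0.7188386130120015 [ 3.4  3.8 -0.3]
33.275 [493.2  15.9 188.8] turn 0.7226482695066729 [ 4.2  4.9 -0.3]
33.525 [492.6  16.3 188.8] turn 0.7263795238222953 [ 2.9  4.9 -0.6]
```

```bash
python3 -m jog '-.001 -.006 0 0 0 .0031 1; 0 0 0 0 0 0 1'>/dev/null; python3 f.py;  python3 -m jog '-.001 -.006 0 0 0 .0031 1; 0 0 0 0 0 0 1'>/dev/null; python3 f.py
```

```text
33.775 [492.1  16.6 188.8] turn 0.7296227426853082 [ 4.4  3.  -0.2]
34.025 [491.6  17.  188.8] turn 0.733041623400434 [ 3.9  3.8 -0.8]
```

```bash
cat >> f.py <<'E'
import sys
sys.exit(R.from_euler('xyz',q["tcp_rot"],degrees=True).inv().apply(q["ft_force"])[1]>5.9)
E
python3 -m jog '0 -.006 0 0 0 .0031 1; 0 0 0 0 0 0 1'>/dev/null; python3 f.py && python3 -m jog '0 -.006 0 0 0 .0031 1; 0 0 0 0 0 0 1'>/dev/null && python3 f.py && python3 -m jog '-.001 -.006 0 0 0 .0031 1; 0 0 0 0 0 0 1'>/dev/null && python3 f.py && python3 -m jog '-.001 -.006 0 0 0 .0031 1; 0 0 0 0 0 0 1' >/dev/null && python3 f.py && python3 -m jog '-.001 -.006 0 0 0 .0031 1; 0 0 0 0 0 0 1' >/dev/null && python3 f.py
```

```text
34.275 [491.2  17.3 188.8] turn 0.7360193622889786 [ 3.4  5.1 -1.4]False
```

```bash
sed -i 's/sys.exit(\(.*\))$/sys.exit(int(\1))/' f.py
python3 f.py && python3 -m jog '0 -.006 0 0 0 .0031 1; 0 0 0 0 0 0 1'>/dev/null && python3 f.py && python3 -m jog '-.001 -.006 0 0 0 .0031 1; 0 0 0 0 0 0 1'>/dev/null && python3 f.py && python3 -m jog '-.001 -.006 0 0 0 .0031 1; 0 0 0 0 0 0 1' >/dev/null && python3 f.py && python3 -m jog '-.001 -.006 0 0 0 .0031 1; 0 0 0 0 0 0 1' >/dev/null && python3 f.py && python3 -m jog '-.001 -.006 0 0 0 .0031 1; 0 0 0 0 0 0 1' >/dev/null && python3 f.py && python3 -m jog '-.001 -.006 0 0 0 .0031 1; 0 0 0 0 0 0 1' >/dev/null && python3 f.py
```

```text
34.275 [491.2  17.3 188.8] turn 0.7360193622889786 [ 3.4  5.1 -1.4]
34.525 [490.7  17.7 188.8] turn 0.7392222171396069 [ 2.7  4.3 -0.1]
34.775 [490.2  18.1 188.8] turn 0.7424071148473385 [ 3.5  4.1 -0.6]
35.025 [489.7  18.5 188.8] turn 0.7458510343446634 [ 3.2  4.2 -1.7]
35.275 [489.3  18.8 188.8] turn 0.7490881657413934 [ 4.   5.2 -0.6]
35.525 [488.8  19.2 188.8] turn 0.7524902044303758 [ 3.7  5.2 -0.7]
35.775 [488.3  19.6 188.8] turn 0.7556196917572848 [ 4.1  4.7 -1. ]
```

```bash

python3 -m jog '0 -.008 0 0 0 .0042 1; 0 0 0 0 0 0 1'>/dev/null && python3 f.py && python3 -m jog '-.001 -.008 0 0 0 .0042 1; 0 0 0 0 0 0 1'>/dev/null && python3 f.py && python3 -m jog '-.001 -.008 0 0 0 .0042 1; 0 0 0 0 0 0 1' >/dev/null && python3 f.py && python3 -m jog '-.001 -.008 0 0 0 .0042 1; 0 0 0 0 0 0 1' >/dev/null && python3 f.py && python3 -m jog '-.001 -.008 0 0 0 .0042 1; 0 0 0 0 0 0 1' >/dev/null && python3 f.py && python3 -m jog '-.001 -.008 0 0 0 .0042 1; 0 0 0 0 0 0 1' >/dev/null && python3 f.py && python3 -m jog '-.001 -.008 0 0 0 .0042 1; 0 0 0 0 0 0 1' >/dev/null && python3 f.py && python3 -m jog '-.001 -.008 0 0 0 .0042 1; 0 0 0 0 0 0 1' >/dev/null && python3 f.py
```

```text
36.025 [487.7  20.1 188.8] turn 0.7600152394751861 [ 2.6  4.4 -0.5]
36.275 [487.1  20.6 188.8] turn 0.7642846863415446 [ 4.2  4.  -0.5]
36.525 [486.5  21.1 188.8] turn 0.7687360555404079 [ 3.1  4.6 -1.5]
36.775 [485.8  21.6 188.8] turn 0.7731286760783509 [ 2.3  4.4 -0.7]
37.025 [485.2  22.1 188.8] turn 0.7773711232578326 [ 2.5  4.4 -1. ]
37.275 [484.6  22.7 188.8] turn 0.7818405174131297 [ 2.8  5.3 -0.5]
37.525 [484.   23.2 188.8] turn 0.7861518672859995 [ 2.6  4.5 -1.6]
37.775 [483.4  23.7 188.8] turn 0.7904302896088488 [ 2.5  5.6 -1.3]
```

```bash
python3 - <<'E'
from bench import *; from h import *
s=snapshot("side"); t=snapshot("top")
for q,b in((s,(260,140,360,225)),(t,(220,170,330,235))):
    B=blue(q,b); P=ray(q,B,20); c,d,x,y=axis(P); print(c,d,c+x*d,c+y*d,len(B),np.degrees(np.arctan2(d[1],d[0])))
print(sense()["tcp_rot"])
a=cv2.resize(s["img"][140:180,290:340,::-1],None,fx=8,fy=8,interpolation=cv2.INTER_CUBIC)
b=cv2.resize(t["img"][165:205,220:270,::-1],None,fx=8,fy=8,interpolation=cv2.INTER_CUBIC)
cv2.imwrite("pics/h6.png",np.hstack([a,b]))
E
```

```text
[444.69831699   8.38816546] [0.67640465 0.7365302 ] [419.46395112 -19.0892802 ] [476.96338144  43.52126768] 105 47.436676Traceback (most recent call last):
  File "<stdin>", line 4, in <module>
  File "h.py", line 18, in blue
    k=1+np.argmax(st[1:,4]); yy,xx=np.nonzero(l==k); return np.c_[xx+x0,yy+y0]
        ~~~~~~~~~^^^^^^^^^^
    return _wrapfunc(a, 'argmax', axis=axis, out=out, **kwds)
    return bound(*args, **kwds)
ValueError: attempt to get argmax of an empty sequence
```

```bash

python3 -m jog '0 -.008 0 0 0 .0042 1; 0 0 0 0 0 0 1'>/dev/null && python3 f.py && python3 -m jog '-.001 -.008 0 0 0 .0042 1; 0 0 0 0 0 0 1'>/dev/null && python3 f.py && python3 -m jog '-.001 -.008 0 0 0 .0042 1; 0 0 0 0 0 0 1' >/dev/null && python3 f.py && python3 -m jog '-.001 -.008 0 0 0 .0042 1; 0 0 0 0 0 0 1' >/dev/null && python3 f.py && python3 -m jog '-.001 -.008 0 0 0 .0042 1; 0 0 0 0 0 0 1' >/dev/null && python3 f.py && python3 -m jog '-.001 -.008 0 0 0 .0042 1; 0 0 0 0 0 0 1' >/dev/null && python3 f.py && python3 -m jog '-.001 -.008 0 0 0 .0042 1; 0 0 0 0 0 0 1' >/dev/null && python3 f.py && python3 -m jog '-.001 -.008 0 0 0 .0042 1; 0 0 0 0 0 0 1' >/dev/null && python3 f.py
```

```text
38.125 [482.8  24.3 188.8] turn 0.7947745049289523 [ 2.9  5.1 -1. ]
38.375 [482.1  24.9 188.7] turn 0.7997699451859047 [ 3.3  4.2 -1.8]
38.625 [481.6  25.3 188.7] turn 0.8033610017852756 [ 2.8  4.4 -1.8]
38.875 [480.9  25.8 188.7] turn 0.8081915580592282 [ 1.9  5.2 -2.7]
39.125 [480.3  26.3 188.7] turn 0.8119911663936443 [ 1.7  4.5 -1.6]
39.375 [479.8  26.8 188.7] turn 0.8157356489468821 [ 2.1  7.1 -0.2]
```

```bash
python3 -m jog '0 0 0 0 0 0 1; 0 0 0 0 0 0 1'>/dev/null; python3 f.py; python3 -m jog '0 -.002 0 0 0 0 1; 0 0 0 0 0 0 1'>/dev/null; python3 f.py
```

```text
39.625 [479.9  26.8 188.7] turn 0.8156355026862268 [ 1.6  5.9 -1. ]
39.875 [479.7  26.9 188.7] turn 0.8165256986673219 [ 1.6  6.3 -0.5]
```

```bash
python3 -m jog '0 -.003 0 0 0 0 1; 0 0 0 0 0 0 1'>/dev/null; python3 f.py;  python3 -m jog '0 -.002 0 0 0 0 1; 0 0 0 0 0 0 1'>/dev/null; python3 f.py
```

```text
40.125 [479.4  27.1 188.7] turn 0.8186539692115412 [ 1.7  6.3 -2.5]
40.375 [479.3  27.3 188.7] turn 0.8195535790691613 [ 1.2  5.8 -1.3]
```

```bash
python3 -m jog '0 -.005 0 0 0 .002 1; 0 0 0 0 0 0 1'>/dev/null; python3 f.py;  python3 -m jog '0 0 0 0 0 0 1'>/dev/null; python3 f.py;python3 -m jog '0 0 0 0 0 0 1'>/dev/null; python3 f.py
```

```text
40.625 [479.   27.6 188.7] turn 0.8220278271697332 [ 0.5  6.7 -0.8]
40.75 [479.   27.6 188.7] turn 0.821940814929292 [ 0.3  6.4 -0.9]
40.875 [479.   27.6 188.7] turn 0.8218465754292751 [ 1.4  7.1 -2.7]
```

```bash
python3 -m jog '0 -.004 0 0 0 .002 1; 0 0 0 0 0 0 1'>/dev/null; python3 f.py;  python3 -m jog '0 0 0 0 0 0 1'>/dev/null; python3 f.py;python3 -m jog '0 0 0 0 0 0 1'>/dev/null; python3 f.py
python3 - <<'E'
from bench import *; from h import *
s=snapshot("side"); t=snapshot("top")
B=blue(s,(260,140,360,225)); P=ray(s,B,20); c,d,x,y=axis(P); v=np.array([604,161])-c; print(c,np.degrees(np.arctan2(d[1],d[0])),np.degrees(np.arctan2(v[1],v[0])))
a=cv2.resize(s["img"][140:180,290:340,::-1],None,fx=8,fy=8,interpolation=cv2.INTER_CUBIC)
b=cv2.resize(t["img"][165:205,220:270,::-1],None,fx=8,fy=8,interpolation=cv2.INTER_CUBIC)
cv2.imwrite("pics/h6.png",np.hstack([a,b]))
E
```

```text
41.125 [478.8  27.8 188.7] turn 0.8236169775211508 [ 0.3  7.  -1.5]
41.25 [478.8  27.8 188.7] turn 0.8236115936337707 [ 1.2  7.  -2. ]
41.375 [478.8  27.8 188.7] turn 0.8236722690730167 [ 0.8  7.8 -0.8]
[440.37674702  13.99094185] 45.64152 41.938447620739886
```

View pics/h6.png

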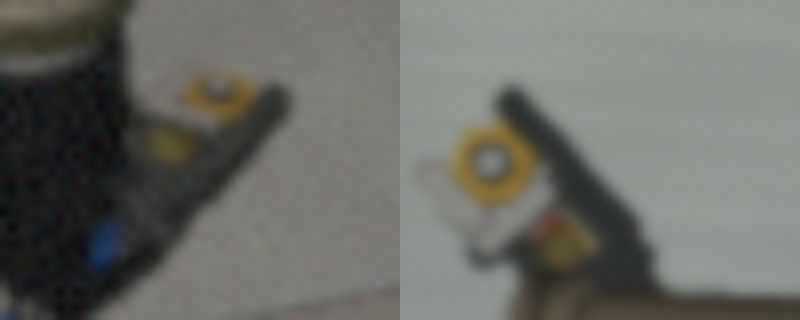

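The jaws still sit snug on the nut at crop (492,162), and the wrench has swung about 43° with a steady 7 N, so it is at the stop. Now I back off sideways and lift.

```bash
python3 -m jog '0 .02 0 0 0 0 1; 0 .1 0 0 0 0 1; 0 .2 0 0 0 0 1; 0 .1 0 0 0 0 1; 0 0 -.4 0 0 0 1'>/dev/null; python3 -m jog '0 .3 -.5 0 0 0 1; 0 .5 -.5 0 0 0 1; 0 .5 0 0 0 0 1; 0 .5 0 0 0 0 1; 0 0 0 0 0 0 1'; python3 - <<'E'
from bench import *; from h import *
s=snapshot("side"); t=snapshot("top")
for q,b in((s,(260,140,360,225)),(t,(225,180,330,250))):
    B=blue(q,b); P=ray(q,B,20); c,d,x,y=axis(P); print(len(B),c,np.degrees(np.arctan2(d[1],d[0])))
a=cv2.resize(s["img"][130:220,270:350,::-1],None,fx=5,fy=5,interpolation=cv2.INTER_CUBIC)
b=cv2.resize(t["img"][160:250,220:300,::-1],None,fx=5,fy=5,interpolation=cv2.INTER_CUBIC)
cv2.imwrite("pics/h7.png",np.hstack([a,b]))
E
```

```text
time: 42.72
tool_pos: [618.6, -140.7, 321.1]
tcp_rot: [-179.9, 0.1, 39.8]
ft_force: [-1.0, 0.4, -0.4]
finger_gap: 0.2
grip_force: 0.0
228 [474.28094309  39.6623013 ] 42.679253
213 [499.25724899  69.37907228] 41.173264
```

View pics/h7.png

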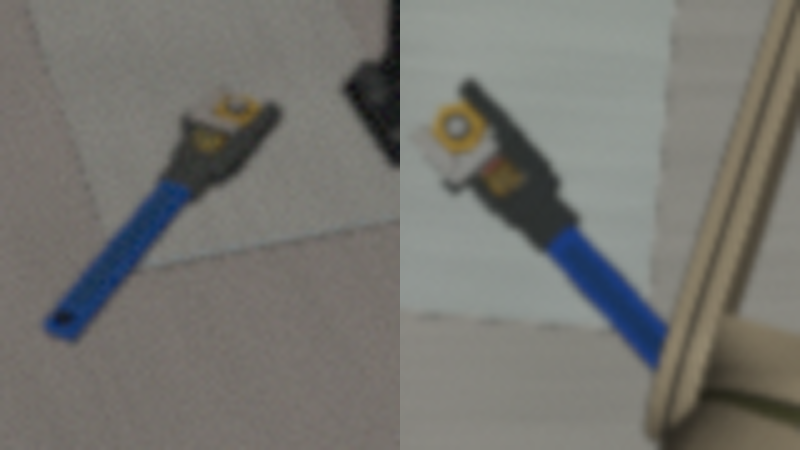

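The wrench lies flat with the nut in its snug mouth, at crop (457,125) in the top view. The handle has turned about 0.78 rad in the side view, and the arm is clear.

```bash
python3 -c "
from bench import *
print(hand_in())"
```

```text
the job is handed in; nothing more can be done
None
```

I closed the jaws snug on the nut, swung it clockwise to a firm stop (about 7 N, briefly 7.8 N), left the wrench flat on the nut with the arm clear, and handed in at about 43 s; no verdict was returned, so success is judged only from the forces and the pictures.

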